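# Hold a specimen carrier home on the zeroing gauge

## Robot

A 7-joint arm with a two-finger parallel gripper is mounted at the origin on a cart in front of the work surface, level with it; the furniture and walls round the work are solid. World frame = base frame: x ahead of the robot, y to its left, z up, the work surface at z = 0. Lengths are in m, angles in rad, forces in N, time in s.
With the tool pointing down it reaches from about 0.425 to 1.025 m from the base axis. Payload 9.4 kg.
Tool frame: the origin (TCP) lies at the very end of the fingers, on their centre line; the grasp point (between the pads) lies 19 mm behind it; z points along the fingers, x is the direction in which the jaws open and shut, and the axes are right-handed (so a half turn about z gives the same grasp; the last joint's range is limited). The gripper opens to 93 mm and grips with 3 to 60 N. Pads are 15 mm wide; open, the fingers measure 128 mm over their backs; the gripper's body (75 mm by 188 mm) begins 65 mm behind the grasp point.
Start: joints at [-1.182, 0.599, -0.003, 1.599, 0.002, 0.943, -0.08], TCP at [0.326, 0.648, 0.184] pointing down, gripper open.
Joint ranges: [-2.57, 2.57], [-0.35, 1.97], [-1.29, 1.29], [0.11, 2.56], [-1.05, 4.19], [0.11, 1.86], [-2.63, 2.63]. Speed limits (rad/s): [2.22, 2.22, 3.01, 3.01, 3.14, 3.14, 3.14].

## Interface

Orientations are given as a unit quaternion [x, y, z, w].
In Python, from rig import bot gives the robot as it stands. The module is installed in compiled form; this text tells all that it offers.
- The arm moves only by the tool play_rows, never from a script. Its argument "series" is a list of rows, each a list of 7 numbers: the turn, a rotation vector about the tool's x, y, z in degrees, then the shift along the tool's x, y, z in m, then the finger opening in m, from 0 to 0.093. A call has exactly 5 rows; each row shifts and turns the commanded pose from where the row before left it, along the tool's axes as they then stand; what a row does not reach is not made up. A row lasts 1/10 s, in which the tool goes at most 50 mm and 8.59 degrees, less where a joint would pass 70% of its speed; a pose out of reach is approached as far as the arm can. A call with a gripper value outside its range is refused whole. The fingers move at their own pace and stop on an object; "grip_force" is the grip in N (left out, the last holds). Time passes only in rows, so rows that do not move let the fingers close, or fill a call up. It gives the time, the measured TCP pose, the force and the opening at its end, in the units of the state.
- bot.observe(): the state, without advancing time (a new reading comes with each control period).
- bot.grab_frame(name): name is "side" or "top"; returns the picture (400x640x3 uint8, red, green, blue); there is no depth.
- bot.camera_info(name): a dict with "mtx" (3x3 intrinsics, pixels), "cam_to_world" (4x4, takes a point from camera to world coordinates). Camera axes: x right, y up, looking along -z (the intrinsics and any distortion apply to the point x, -y, -z); pixel columns grow to the right and rows downward; lengths in m; the calibration is good to about 2 mm. A picture is of the moment at which its call begins. camera_info takes no time and is no camera call.
- bot.close_job(): hands the job in, once; it reports no verdict.
The state is a dict: "clock": time; "qpos": joint angles; "qvel": joint speeds; "effort": joint torques, N m; "position": TCP position; "tcp_rot": TCP orientation; "force": force on the tool from outside, world axes, zero at the start; "wrist_torque": the same for the moment, N m; "width": opening from 0.0 (shut) to 1.0 (fully open).
Only numpy, scipy, OpenCV 4.12 (cv2) and the standard library are available. Lean on these libraries where they do the work, as an engineer would, in place of code of your own. Each camera call takes 0.05 s, during which the arm holds its last target.

## Task

Pull the carrier with the square post up off the parking rack, where spring balls hold it, and set it astride the rail of the zeroing gauge, short of the plunger. Slide it along the rail against the sprung plunger until it is fully home on the hard stop, and finish there: the program ends while the robot is still pressing the carrier firmly against the stop, not letting go. Leave the carrier with the round knob parked on the rack and the other things on the bench where they are.

Things in the scene. Friction and masses are not known exactly. Their poses are not given: they have to be found in the camera images.
- square_carrier: Aluminium carrier to be moved, 0.2-0.33 kg: an inverted-U saddle 80 mm long (own x), 42 mm wide (y). Slot through it along x, 23 mm wide, 22 mm deep; above it a solid bridge 22-40 mm over the origin; on that a square post (see post_top). Origin: centre of the legs' underside, z up. The same turned half round. Starts at either station of the rack, origin 12 mm above the bench.
- post_top (a point): Centre of the top of the carrier's square steel post: 22 x 22 mm, sides along the carrier's x and y, 40 mm high, reaching from 40 to 80 mm above the carrier's origin. Grip it here.
- round_carrier: Second carrier, same saddle, origin and axes, but with a round post (18 mm diameter) under a knob of 36 mm diameter, top 80 mm above its origin. Stays parked at the rack's other station.
- rack: Parking rack, fixed: grey base plate 250 x 70 x 10 mm, on it an aluminium rail along own x, 230 mm long, 20 mm wide, top 34 mm above the bench. Origin: on the bench under the middle; stations at own x = -62 and +62 mm. Spring balls in the rail snap into the carrier's legs: a straight pull up of about 9 N, weight included, frees it; the legs clear the rail once raised 23 mm.
- gauge: Zeroing gauge, fixed: grey plate 250 x 90 x 10 mm, on it a slippery polished steel rail along own x from -110 to +60 mm, 16 mm wide (3.5 mm play each side in the slot), top 34 mm above the bench. Origin on the bench under the rail; x points to the stop. Seated, the bridge rests on the rail: carrier origin 12 mm up, its x along the gauge's, either way round.
- datum_stop: Hard stop of the gauge, fixed: steel block 45 x 64 mm, top 54 mm above the bench, with a small dummy dial on it up to 63 mm. Origin = gauge's origin; its flat face towards the rail is at gauge x = +60 mm. The carrier is home when its end face lies on it: carrier origin at gauge x = +20 mm.
- stop_face (a point): Point on the stop's face on the rail's centre line, 43 mm above the bench, where the plunger comes out.
- load_point (a point): Point on top of the gauge's rail on its centre line, 34 mm above the bench, at gauge x = -45 mm: a good place to set the carrier's middle down, clear of the plunger.
- plunger (a joint): Sprung plunger, 10 mm diameter, standing 12 mm out of the stop's face, 43 mm above the bench. 0 = fully out, grows as pushed in; 0.012 m when the carrier meets the stop. Spring 2.4 N at 0, 9.6 N at 0.012 m, then the stop is rigid: push with about 14 to 20 N in all (more if you also press down). It pushes the carrier back when released.
- coverslip_box: Small box 46 x 62 x 16 mm, loose bystander behind the gauge. Origin: centre of the underside.
- petri: Petri dish, 58 mm diameter, 15 mm high, loose bystander. Origin: centre of the underside.
- eyepiece: Black microscope eyepiece, 34 mm diameter, 48 mm high, standing, loose bystander. Origin: centre of the underside.
- dropper: Dropper bottle, 37 mm diameter, 102 mm high, loose bystander. Origin: centre of the underside.
- mountant: Small capped bottle, 32 mm diameter, 59 mm high, loose bystander. Origin: centre of the underside.
- bench_forceps: Steel forceps, 126 mm long, lying, loose bystander. Origin: centre of the underside.
Mind the look-alikes: they are no part of the job. What is shaped like the square_carrier but black is not meant.

How it is judged:
On the way, in this order (a step that is already met when the one before it is completed fails the run):
1. the square-post carrier is lifted clear of the rack (height (world z) of square_carrier above 0.045 m and contact force between square_carrier and rack below 0.1 N and contact force between square_carrier and the fingers above 0.5 N), for 0.1 s.
2. it sits astride the gauge's rail with the plunger still out (y of square_carrier in the frame of gauge between -0.006 and 0.006 m and z of square_carrier in the frame of gauge between 0.009 and 0.017 m and angle between the x axis of square_carrier and the x axis of gauge, either way round below 0.12 rad and angle between square_carrier's own z axis and vertical below 0.1 rad and value of joint plunger below 0.005 m), for 0.1 s.
At the end, for the whole second after the job is handed in: Carrier astride the gauge's rail (within 6 mm of the centre line, origin 9-17 mm high, aligned within 0.12 rad, upright within 0.1), at rest, plunger in over 10.5 mm, over 1 N on the stop, fingers still pressing it with over 3 N; round-knob carrier moved under 10 mm (y of square_carrier in the frame of gauge between -0.006 and 0.006 m and z of square_carrier in the frame of gauge between 0.009 and 0.017 m and angle between the x axis of square_carrier and the x axis of gauge, either way round below 0.12 rad and angle between square_carrier's own z axis and vertical below 0.1 rad and value of joint plunger above 0.0105 m and contact force between square_carrier and datum_stop above 1 N and contact force between square_carrier and the fingers above 3 N and linear speed of square_carrier below 0.01 m/s and distance of round_carrier from where it was at the start of the episode below 0.01 m); the arm keeps its last pose, push and grip.
It fails at once if a small thing on the bench is shoved aside by more than 30 mm (distance of any of coverslip_box, petri, eyepiece, dropper, mountant, bench_forceps from where it was at the start of the episode above 0.03 m).
It fails at once if the round-knob carrier is pulled off or shoved (distance of round_carrier from where it was at the start of the episode above 0.01 m).
It also fails if it takes over 58 s, if anything falls off the work surface, if the arm or the gripper's body presses on something with over 40 N, if the wrist force passes 120 N, or if a joint passes its speed limit or range.

## Working session

There is one attempt and no reset: what is moved stays moved. The work goes in short steps, Python scripts to look and compute and a tool call to move; the robot and the scene stay as the last step left them, time stands still between calls to the robot, and variables do not carry over. Pictures are saved under pics/ and viewed, and the job is handed in when it is done.

Besides the shell and the picture viewer there is one more tool, called as name(argument=value, ...) on one line, values as JSON. play_rows: Moves the arm, as the interface text tells. Its arguments: {"type":"object","properties":{"series":{"type":"array"},"grip_force":{"type":"number"}},"required":["series"]}

```bash
mkdir -p pics; python3 - <<'E'
from rig import bot
import cv2
s=bot.observe(); print({k:(v if not hasattr(v,'round') else v) for k,v in s.items()})
for n in("side","top"):
    i=bot.camera_info(n); print(n,i)
    cv2.imwrite(f"pics/{n}0.png",bot.grab_frame(n)[:,:,::-1])
E
```

```text
{'clock': 0.0, 'qpos': array([-1.18169213,  0.60012321, -0.00250431,  1.60010811,  0.00177776,
        0.94289805, -0.07980193]), 'qvel': array([-0.00079849,  0.00125717, -0.00236972, -0.00091649,  0.00088983,
        0.00235806,  0.00079914]), 'effort': array([-1.30781133e-03, -7.65045691e+01,  1.49672795e+00, -2.52356476e+01,
       -5.24345599e-02,  1.68545701e-02,  1.60636214e-04]), 'position': array([0.32542588, 0.64726635, 0.18286972]), 'tcp_rot': array([ 8.51213985e-01,  5.24818218e-01, -6.12196763e-04,  4.62643328e-04]), 'force': array([ 0.00698103, -0.01993836, -0.15115861]), 'wrist_torque': array([ 0.00278341,  0.00894997, -0.02182164]), 'width': 0.9990047503947872}
side {'mtx': array([[478.57602897,   0.        , 326.94185717],
       [  0.        , 478.57602897, 196.11540483],
       [  0.        ,   0.        ,   1.        ]]), 'cam_to_world': array([[ 0.99545031,  0.0293277 , -0.09065633,  0.38323297],
       [-0.09432228,  0.43802178, -0.89400237, -1.54254282],
       [ 0.01349042,  0.89848584,  0.43879517,  0.81618066],
       [ 0.        ,  0.        ,  0.        ,  1.        ]])}
top {'mtx': array([[386.42899788,   0.        , 322.3380607 ],
       [  0.        , 386.42899788, 201.86988184],
       [  0.        ,   0.        ,   1.        ]]), 'cam_to_world': array([[ 0.0178387 ,  0.99461472, -0.10209476,  0.42616903],
       [-0.99967548,  0.01959977,  0.0162722 , -0.00328063],
       [ 0.0181856 ,  0.10177135,  0.99464158,  1.19029397],
       [ 0.        ,  0.        ,  0.        ,  1.        ]])}
```

View pics/side0.png

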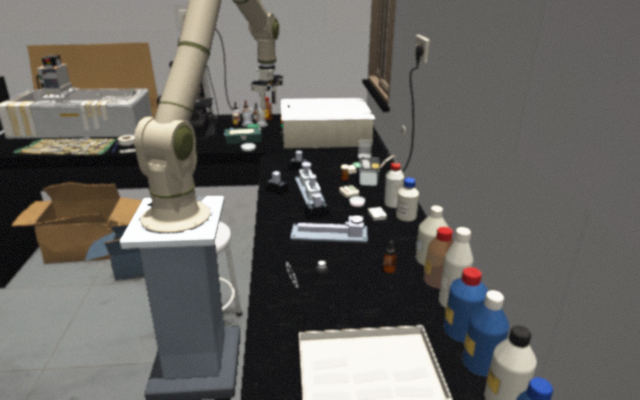

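View pics/top0.png

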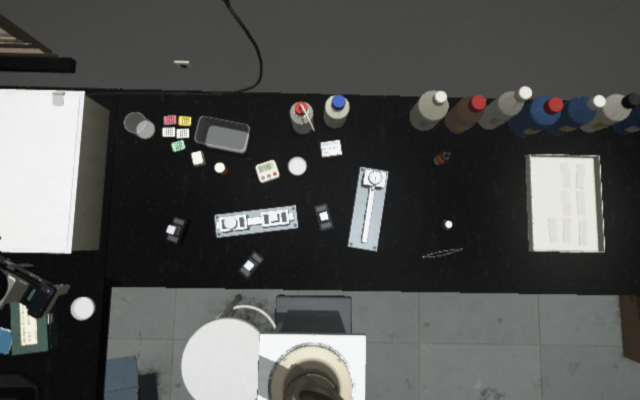

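The top view shows the rack around (256,221) and the gauge around (368,209), with its stop at the upper end near (374,178). Three black look-alikes are at (176,230), (323,216) and (251,264). I'll enlarge crops of these next.

```bash
python3 - <<'E'
import cv2
t=cv2.imread("pics/top0.png"); s=cv2.imread("pics/side0.png")
cv2.imwrite("pics/t_rack.png",cv2.resize(t[190:250,205:305],None,fx=8,fy=8,interpolation=cv2.INTER_CUBIC))
cv2.imwrite("pics/t_gauge.png",cv2.resize(t[160:255,310:410],None,fx=6,fy=6,interpolation=cv2.INTER_CUBIC))
cv2.imwrite("pics/s_all.png",cv2.resize(s[145:250,255:385],None,fx=5.5,fy=5.5,interpolation=cv2.INTER_CUBIC))
E
```

```text
(no output)
```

View pics/t_rack.png

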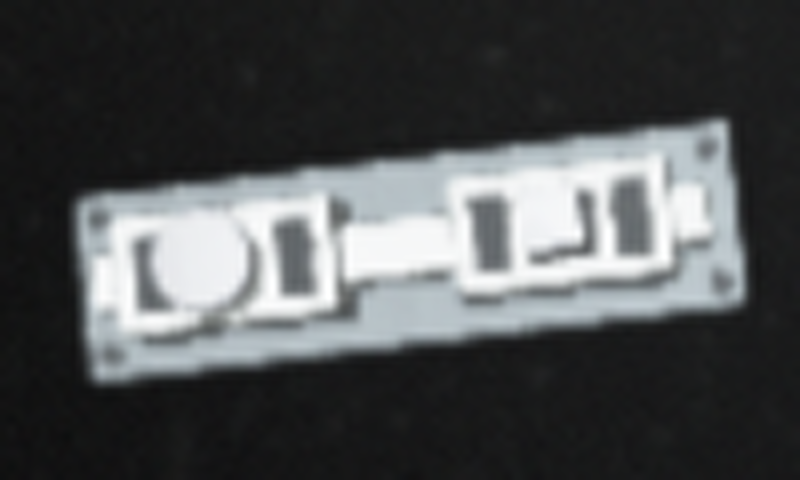

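View pics/t_gauge.png

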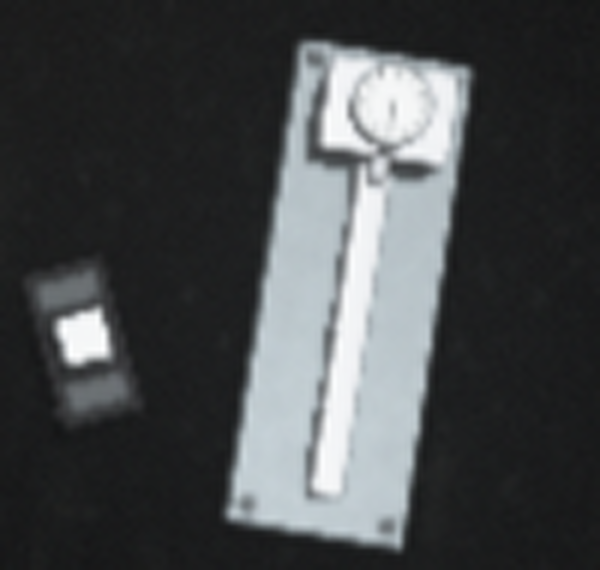

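View pics/s_all.png

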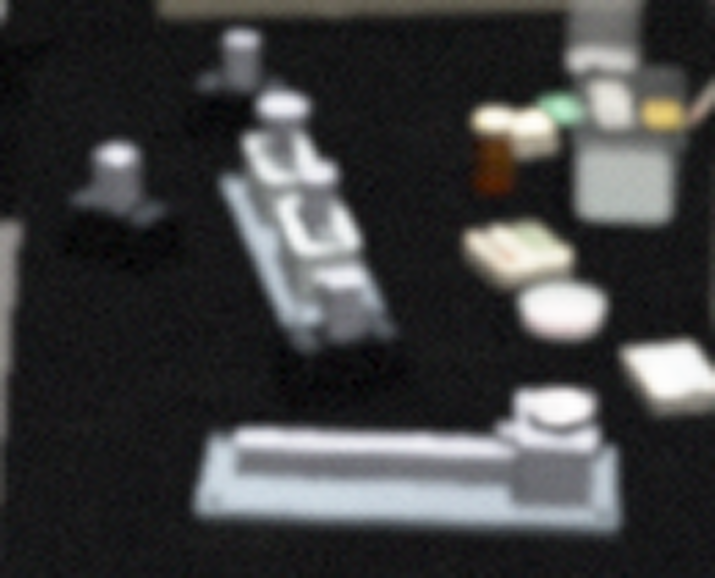

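Candidates (top-view pixels): 
- Silver saddle with a square post at (273,216).
- Silver saddle with a round knob at (232,222).
- Black square-post look-alikes at (323,216), (251,264) and (176,230).

Only (273,216) is aluminium, has a square post and sits on the rack, and the crop confirms it. The knob at crop (203,262) is clearly round and the other post is square. Next I'll measure.

```bash
cat > h.py <<'E'
import numpy as np, cv2
from rig import bot
def cam(n):
    i=bot.camera_info(n); return i["mtx"],i["cam_to_world"]
def ray(n,uv):
    K,T=cam(n); d=np.array([(uv[0]-K[0,2])/K[0,0],-(uv[1]-K[1,2])/K[1,1],-1.0])
    return T[:3,3],T[:3,:3]@d
def onz(n,uv,z):
    o,d=ray(n,uv); return o+d*(z-o[2])/d[2]
def proj(n,p):
    K,T=cam(n); c=T[:3,:3].T@(np.asarray(p)-T[:3,3]); return np.array([K[0,0]*c[0]/-c[2]+K[0,2],K[1,1]*c[1]/c[2]+K[1,2]])
def tri(a,b):
    (o1,d1),(o2,d2)=ray("top",a),ray("side",b); d1=d1/np.linalg.norm(d1); d2=d2/np.linalg.norm(d2)
    s=np.linalg.lstsq(np.stack([d1,-d2],1),o2-o1,rcond=None)[0]; p,q=o1+d1*s[0],o2+d2*s[1]
    return (p+q)/2,np.linalg.norm(p-q)
def rect(img,roi,thr,S=6):
    x0,x1,y0,y1=roi; g=cv2.cvtColor(img,cv2.COLOR_BGR2GRAY)[y0:y1,x0:x1]
    g=cv2.resize(g,None,fx=S,fy=S,interpolation=cv2.INTER_CUBIC); m=(g>thr).astype(np.uint8)
    c=max(cv2.findContours(m,cv2.RETR_EXTERNAL,cv2.CHAIN_APPROX_NONE)[0],key=cv2.contourArea)
    toim=lambda p:(np.asarray(p,float)+.5)/S-.5+[x0,y0]
    return toim(cv2.boxPoints(cv2.minAreaRect(c))),toim(c[:,0])
E
python3 - <<'E'
from h import *
np.set_printoptions(precision=4,suppress=True)
t=cv2.imread("pics/top0.png")
g=cv2.cvtColor(t,cv2.COLOR_BGR2GRAY)
print(g[205:235:2,215:300:6]); 
for nm,roi in(("rack",(205,305,195,250)),("gauge",(340,400,160,255))):
    b,c=rect(t,roi,95)
    W=np.array([onz("top",p,.010) for p in b]); print(nm,b.round(1).tolist()); print(W)
    # contour in world, minAreaRect metric
    C=np.array([onz("top",p,.010)[:2] for p in c]).astype(np.float32)
    r=cv2.minAreaRect((C*1000).astype(np.float32)); print(r)
    print([np.linalg.norm(W[i]-W[(i+1)%4]) for i in range(2)])
E
```

```text
[[ 22  22  23  27  27  26  26  27  28  29  28  28  55 127  28]
 [ 20  24  23  24  26  24  28  26  30  55 102 160 193 143  29]
 [ 21  26  22  25  25  24  45  74 157 191 188 198 222 131  27]
 [ 21  20  22  37  62 153 175 187 194 219 231 242 237 196  28]
 [ 30  51 153 161 185 194 190 190 243 244 239 184 237 187  28]
 [143 183 187 176 234 233 189 193 170 229 245 153 240 173  27]
 [168 234 227 231 205 237 186 237 231 242 246 199 243 209  27]
 [178 228 236 241 150 238 246 247 238 242 242 237 243 187  28]
 [155 190 235 241 190 242 247 247 240 235 113 238 243 173  29]
 [135 219 234 241 220 244 245 226 240 234 238 244 196 189  26]
 [103 237 234 240 238 244 130 164 243 219 187 110 123 183  28]
 [102 238 221 188 244 243 186 192 119 162 162 190 194 190  29]
 [ 91 243 236 175 190 120 191 191 188 191 193 134 110  46  26]
 [ 94 208 147 156 159 185 191 189 152 120  46  28  26  32  26]
 [ 61 183 159 188 183 164 123  49  33  23  25  25  27  30  25]]
rack [[213.0, 214.0], [295.6, 204.2], [298.4, 227.9], [215.8, 237.6]]
[[0.5037 0.3097 0.01  ]
 [0.5385 0.0592 0.01  ]
 [0.4663 0.0489 0.01  ]
 [0.4321 0.2979 0.01  ]]
((485.1526184082031, 178.71246337890625), (72.87193298339844, 251.69285583496094), 7.907467842102051)
[np.float64(0.2529149614491507), np.float64(0.0730141584741358)]
gauge [[346.8, 246.6], [359.4, 165.8], [389.2, 170.4], [376.6, 251.3]]
[[ 0.4121 -0.0993  0.01  ]
 [ 0.6623 -0.1356  0.01  ]
 [ 0.6496 -0.2285  0.01  ]
 [ 0.3997 -0.1902  0.01  ]]
((530.8864135742188, -163.2059326171875), (92.12269592285156, 252.27879333496094), 81.62030029296875)
[np.float64(0.25279585836511576), np.float64(0.093756312332627)]
```

```bash
python3 - <<'E'
from h import *
np.set_printoptions(precision=4,suppress=True)
t=cv2.imread("pics/top0.png"); s=cv2.imread("pics/side0.png")
# side plate check
g=cv2.cvtColor(s,cv2.COLOR_BGR2GRAY)
# rail in top: bright contour
tg=cv2.cvtColor(t,cv2.COLOR_BGR2GRAY)
S=6
def centroids_rows(x0,x1,y0,y1,thr):
    out=[]
    for y in range(y0,y1):
        r=tg[y,x0:x1].astype(float); 
        w=np.clip(r-195,0,None)
        if w.sum()>30: out.append((x0+(w*np.arange(x1-x0)).sum()/w.sum(),y))
    return np.array(out)
c=centroids_rows(355,383,192,240,215)
W=np.array([onz("top",p,.034) for p in c]); 
A=np.polyfit(W[:,0],W[:,1],1); res=W[:,1]-np.polyval(A,W[:,0])
print("rail slope deg",np.degrees(np.arctan(A[0])),"rms",res.std(),"y at x=.5309",np.polyval(A,.5309),"x range",W[[0,-1],0])
for y in (184,186,188,190,238,240,242,244,246): print(y,tg[y,355:385])
cv2.imwrite("pics/s_g.png",cv2.resize(s[210:250,285:375],None,fx=8,fy=8,interpolation=cv2.INTER_CUBIC))
cv2.imwrite("pics/s_r.png",cv2.resize(s[155:212,290:332],None,fx=10,fy=10,interpolation=cv2.INTER_CUBIC))
cv2.imwrite("pics/t_sq.png",cv2.resize(t[200:232,255:300],None,fx=16,fy=16,interpolation=cv2.INTER_CUBIC))
# predicted post top
ax=np.array([.137,-.9905]); 
for z in(.012+.08,.012+.04):
  print(z,proj("top",[*(np.array([.4852,.1787])+.062*ax),z]),proj("side",[*(np.array([.4852,.1787])+.062*ax),z]))
E
```

```text
rail slope deg -8.522863636502729 rms 0.0011472624586344512 y at x=.5309 -0.16257855006176708 x range [0.5778 0.4359]
184 [ 31  44 105 187 189 173  98  77 117 176 185 188 191 205 222 232 216 193
 122 121 136 170 217 226 241 241 242 242 240 229]
186 [ 35  61 130 185 190 174 110  92  88  77  74  71  69  72  80  97 111 169
 193 164 134 165 180 181 185 198 219 235 234 198]
188 [ 38  91 175 190 190 190 189 189 183 163 158 157 145  98 131 206 154 203
 216 159  89  77  74  71  68  72  93 130 165 186]
190 [ 42 104 189 193 191 189 192 191 191 190 190 188 173 106 150 229 156 152
 171 203 186 165 161 159 158 167 185 187 188 188]
238 [203 201 201 200 200 184 117 178 243 245 245 238 202 201 200 201 200 201
 200 199 197 197 190 149  56  35  35  36  36  34]
240 [205 204 203 201 199 183 143 224 244 245 245 236 189 200 202 202 201 201
 200 200 199 197 183 110  43  33  34  35  35  33]
242 [204 202 203 204 203 186 123 141 170 192 209 202 191 202 203 201 200 198
 198 199 199 199 185  73  32  33  32  35  33  30]
244 [202 201 200 202 203 202 198 198 199 198 199 199 201 202 202 200 198 198
 197 196 197 195 179  64  30  30  33  35  32  30]
246 [201 198 198 202 203 204 202 201 200 199 199 200 200 198 197 199 198 191
 172 155 160 179 124  48  31  33  35  34  34  32]
0.092 [273.2838 216.7484] [312.051  175.0839]
0.052000000000000005 [274.7529 217.6112] [312.0527 184.6884]
```

View pics/s_g.png

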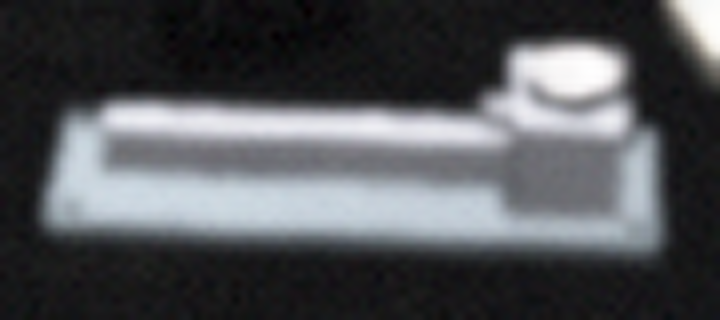

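View pics/s_r.png

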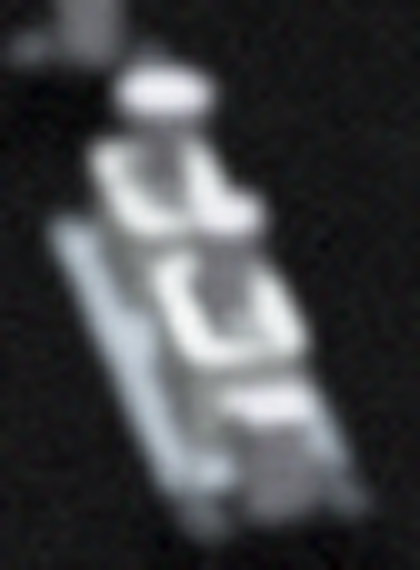

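View pics/t_sq.png

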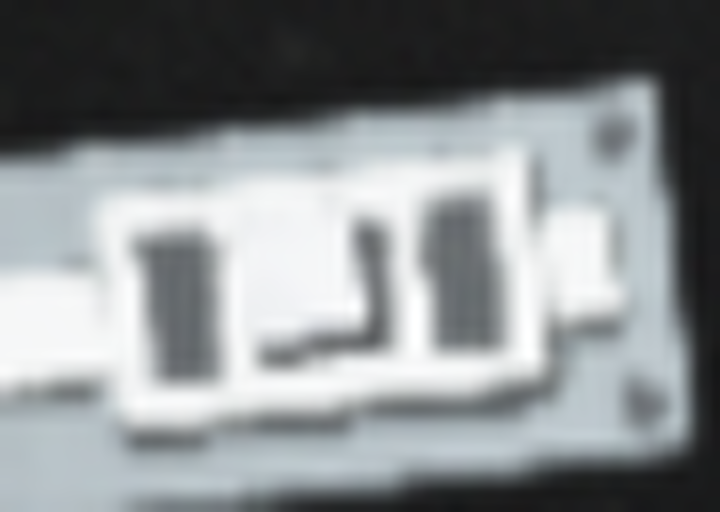

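```bash
cat >> h.py <<'E'
from scipy.spatial.transform import Rotation as R
def plan(target,yaw_deg):
    s=bot.observe(); r=R.from_quat(s["tcp_rot"])
    Rt=np.array([[np.cos(np.radians(yaw_deg)),np.sin(np.radians(yaw_deg)),0],[np.sin(np.radians(yaw_deg)),-np.cos(np.radians(yaw_deg)),0],[0,0,-1]])
    d=np.array(target)-s["position"]
    print("t",s["clock"],"pos",s["position"].round(4),"yaw",np.degrees(np.arctan2(*r.as_matrix()[[1,0],0])).round(2),"tilt z",r.as_matrix()[:,2].round(4),"F",s["force"].round(2),"w",round(s["width"],3))
    print("turn tool deg",(r.inv()*R.from_matrix(Rt)).as_rotvec(degrees=True).round(2),"shift in cur tool",r.inv().apply(d).round(4),"shift in target tool",(Rt.T@d).round(4))
E
python3 - <<'E'
from h import *
np.set_printoptions(precision=4,suppress=True)
print("post",tri((273.15,215.9),(312.5,176)))
# rail near-end left: stop/plate features, two views
P0=np.array([.5309,-.1629]);a=np.radians(-8.45);X=np.array([np.cos(a),np.sin(a)]);Y=np.array([-X[1],X[0]])
for nm,x,y,z in(("rail end",-.110,0,.034),("stop face top L",.06,.032,.054),("stop face top R",.06,-.032,.054),("stop far R",.105,-.032,.054),("stop far L",.105,.032,.054)):
    p=[*(P0+x*X+y*Y),z]; t=proj("top",p); s=proj("side",p)
    print(nm,"topcrop",((t-[310,160]+.5)*6-.5).round(1),"sidecrop",((s-[285,210]+.5)*8-.5).round(1))
# triangulated rail end
tt=(310+(325+.5)/6-.5,160+(494+.5)/6-.5); 
print("railend mid top",tri(tt,(285+104.5/8-.5,210+(116.5)/8-.5)), P0-.11*X)
plan([.4937,.1173,.18],97.9)
E
```

```text
post (array([0.4959, 0.1182, 0.0878]), np.float64(0.0009057603899628016))
rail end topcrop [322.7 504.4] sidecrop [ 90.5 109.1]
stop face top L topcrop [316.7 153.8] sidecrop [501.4  45.5]
stop face top R topcrop [444.  175.2] sidecrop [499.1 120.4]
stop far R topcrop [457.4  86.8] sidecrop [610.4 124.6]
stop far L topcrop [330.6  65.5] sidecrop [608.8  49.5]
railend mid top (array([ 0.4274, -0.1482,  0.0313]), np.float64(0.0003820859052088846)) [ 0.4221 -0.1467]
t 0.1 pos [0.3254 0.6473 0.1829] yaw 63.32 tilt z [-0.0005 -0.0013 -1.    ] F [-0.39 -0.6  -0.51] w 0.998
turn tool deg [ -0.02   0.08 -34.58] shift in cur tool [-0.398   0.3884  0.0036] shift in target tool [-0.5481  0.0939  0.0029]
```

The post triangulates to (0.496, 0.118, 0.088) with 1 mm ray gap. The plate and saddle fit gives (0.494, 0.117) with the top at 0.092, so the two agree. The stop and rail end both lie about 4–5 mm further along gauge x than the plate centre suggests. I'm moving now.

play_rows(series=[[0,0,-6.9,0,0,0,0.093],[0,0,-6.9,0,0,0,0.093],[0,0,-6.9,0,0,0,0.093],[0,0,-6.9,0,0,0,0.093],[0,0,-7,0,0,0,0.093]], grip_force=40)

```text
clock: 0.6
position: [0.3255, 0.6475, 0.1832]
tcp_rot: [0.655, 0.756, -0.0, 0.0]
force: [-0.0, 0.1, 0.4]
width: 1.0
```

play_rows(series=[[0,0,0,-0.036,0.0063,0,0.093],[0,0,0,-0.036,0.0063,0,0.093],[0,0,0,-0.036,0.0063,0,0.093],[0,0,0,-0.036,0.0063,0,0.093],[0,0,0,-0.036,0.0063,0,0.093]])

```text
clock: 1.1
position: [0.3818, 0.4722, 0.1834]
tcp_rot: [0.657, 0.754, -0.0, 0.0]
force: [0.4, 0.0, 0.8]
width: 1.001
```

play_rows(series=[[0,0,0,-0.036,0.0063,0,0.093],[0,0,0,-0.036,0.0063,0,0.093],[0,0,0,-0.036,0.0063,0,0.093],[0,0,0,-0.036,0.0063,0,0.093],[0,0,0,-0.036,0.0063,0,0.093]])

```text
clock: 1.6
position: [0.4378, 0.2983, 0.1836]
tcp_rot: [0.657, 0.754, -0.0, 0.0]
force: [1.2, 0.4, -0.5]
width: 1.0
```

play_rows(series=[[0,0,0,-0.036,0.0063,0,0.093],[0,0,0,-0.036,0.0063,0,0.093],[0,0,0,-0.036,0.0063,0,0.093],[0,0,0,-0.036,0.0063,0,0.093],[0,0,0,-0.036,0.0063,0,0.093]])

```text
clock: 2.1
position: [0.4937, 0.1244, 0.1836]
tcp_rot: [0.657, 0.754, -0.0, -0.0]
force: [0.3, 0.3, 0.2]
width: 0.996
```

```bash
python3 - <<'E'
from h import *
plan([.4945,.1173,.13],97.9)
print(bot.observe()["qpos"].round(2))
E
```

```text
t 2.1 pos [0.4937 0.1244 0.1836] yaw 97.92 tilt z [-2.e-04 -1.e-04 -1.e+00] F [0.3  0.27 0.22] w 0.996
turn tool deg [-0.01  0.01  0.02] shift in cur tool [-0.0071 -0.0002  0.0536] shift in target tool [-0.0071 -0.0002  0.0536]
[-0.24  0.35 -0.15  2.08  0.08  0.72  1.26]
```

play_rows(series=[[0,0,0,-0.005,0,0.02,0.093],[0,0,0,0,0,0.02,0.093],[0,0,0,0,0,0.02,0.093],[0,0,0,0,0,0.01,0.093],[0,0,0,0,0,0,0.093]])

```text
clock: 2.6
position: [0.4934, 0.1208, 0.1126]
tcp_rot: [0.657, 0.754, -0.001, -0.001]
force: [-1.0, -0.9, -0.8]
width: 1.0
```

```bash
python3 - <<'E'
from h import *
plan([.4945,.1173,.060],97.9)
t=bot.grab_frame("top")[:,:,::-1]; s=bot.grab_frame("side")[:,:,::-1]
a=cv2.resize(t[185:255,205:305],None,fx=4,fy=4,interpolation=cv2.INTER_CUBIC); b=cv2.resize(s[145:215,270:370],None,fx=4,fy=4,interpolation=cv2.INTER_CUBIC)
cv2.imwrite("pics/a1.png",np.hstack([a,b]))
E
```

```text
t 2.6 pos [0.4934 0.1208 0.1126] yaw 97.93 tilt z [-2.5e-03 -8.0e-04 -1.0e+00] F [-0.96 -0.92 -0.84] w 1.0
turn tool deg [-0.15  0.03  0.03] shift in cur tool [-0.0035  0.0007  0.0526] shift in target tool [-0.0036  0.0006  0.0526]
```

View pics/a1.png

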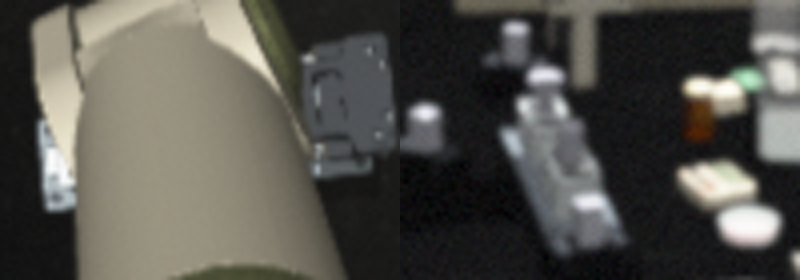

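```bash
python3 - <<'E'
from h import *
s=bot.grab_frame("side")[:,:,::-1]
cv2.imwrite("pics/a2.png",s); print(proj("side",bot.observe()["position"]),proj("top",bot.observe()["position"]))
E
```

```text
[312.22371058 169.22748029] [271.0061387 215.8820531]
```

View pics/a2.png

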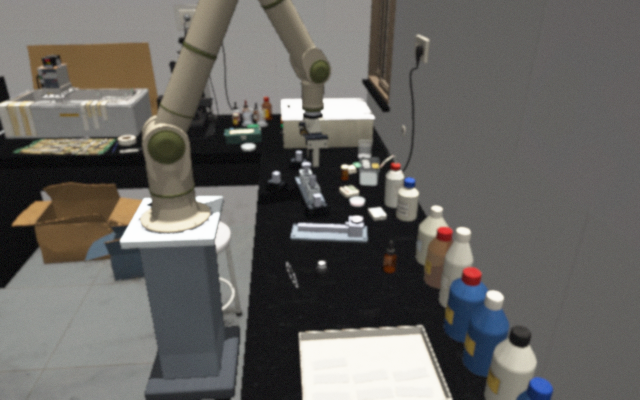

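```bash
python3 - <<'E'
from h import *
p=bot.observe()["position"]; a=np.radians(97.9); X=np.array([np.cos(a),np.sin(a),0])
for d in(-.055,-.047,.047,.055): print(d,(p+d*X).round(3),proj("side",p+d*X).round(1))
s=cv2.imread("pics/a2.png"); cv2.imwrite("pics/a3.png",cv2.resize(s[120:215,275:375],None,fx=6,fy=6,interpolation=cv2.INTER_CUBIC))
E
```

```text
-0.055 [0.502 0.067 0.114] [315.3 174.9]
-0.047 [0.501 0.075 0.114] [314.8 174.1]
0.047 [0.488 0.168 0.114] [309.7 164.6]
0.055 [0.487 0.176 0.114] [309.3 163.8]
```

View pics/a3.png

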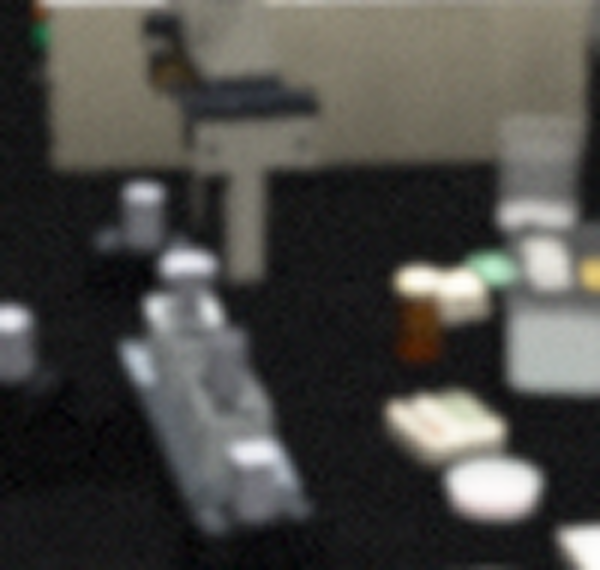

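```bash
python3 - <<'E'
from h import *
s=cv2.imread("pics/a2.png").astype(float); s=np.clip((s-10)*2.5,0,255).astype(np.uint8); cv2.imwrite("pics/a4.png",cv2.resize(s[145:205,290:350],None,fx=10,fy=10,interpolation=cv2.INTER_CUBIC))
E
```

```text
(no output)
```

View pics/a4.png

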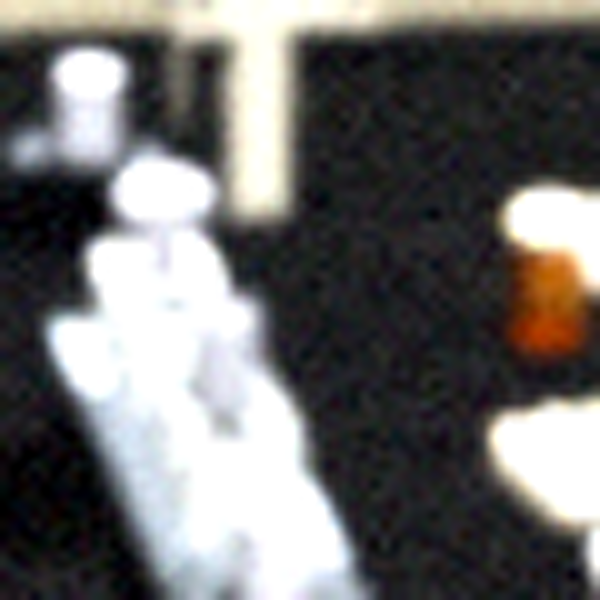

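The beige finger's visible end, at (316,166), sits about 8 rows above the projected TCP. Either the pads are dark against the black bench, or the heights disagree. I'll descend with a force check and look again.

play_rows(series=[[0,0,0,-0.003,0,0.01,0.093],[0,0,0,0,0,0.01,0.093],[0,0,0,0,0,0.01,0.093],[0,0,0,0,0,0,0.093],[0,0,0,0,0,0,0.093]])

```text
clock: 3.25
position: [0.4943, 0.118, 0.0833]
tcp_rot: [0.657, 0.754, -0.0, -0.0]
force: [0.0, 0.0, 0.4]
width: 0.998
```

```bash
python3 - <<'E'
from h import *
plan([.4945,.1173,.060],97.9)
s=bot.grab_frame("side")[:,:,::-1]
cv2.imwrite("pics/b1.png",cv2.resize(s[145:205,290:350],None,fx=10,fy=10,interpolation=cv2.INTER_CUBIC))
E
```

```text
t 3.25 pos [0.4943 0.118  0.0833] yaw 97.93 tilt z [-1.e-03 -3.e-04 -1.e+00] F [0.03 0.04 0.41] w 0.998
turn tool deg [-0.06  0.01  0.03] shift in cur tool [-0.0007  0.0001  0.0233] shift in target tool [-0.0007  0.0001  0.0233]
```

View pics/b1.png

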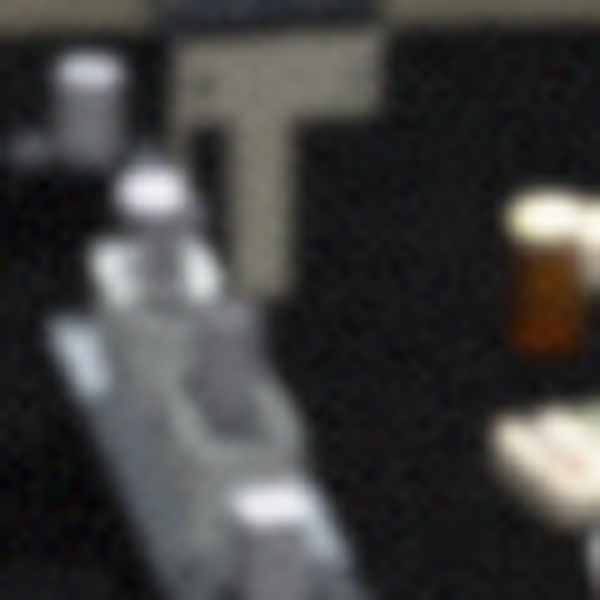

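```bash
python3 - <<'E'
from h import *
p=bot.observe()["position"]; a=np.radians(97.9); X=np.array([np.cos(a),np.sin(a),0]);Z=np.array([0,0,1.])
c=lambda q:((proj("side",q)-[290,145]+.5)*10-.5).round(0)
for d in(-.094,-.064,-.047,0,.047,.094): print(d,"tip",c(p+d*X),"body bottom",c(p+d*X+.084*Z))
s=bot.grab_frame("side")[:,:,::-1]; t=bot.grab_frame("top")[:,:,::-1]
cv2.imwrite("pics/b2.png",np.hstack([cv2.resize(s[90:215,270:370],None,fx=4,fy=4,interpolation=cv2.INTER_CUBIC),cv2.resize(t[160:285,220:320],None,fx=4,fy=4,interpolation=cv2.INTER_CUBIC)]))
E
```

```text
-0.094 tip [280. 427.] body bottom [281. 213.]
-0.064 tip [263. 394.] body bottom [263. 181.]
-0.047 tip [253. 375.] body bottom [254. 164.]
0 tip [227. 325.] body bottom [227. 118.]
0.047 tip [203. 277.] body bottom [202.  74.]
0.094 tip [179. 231.] body bottom [178.  32.]
```

View pics/b2.png

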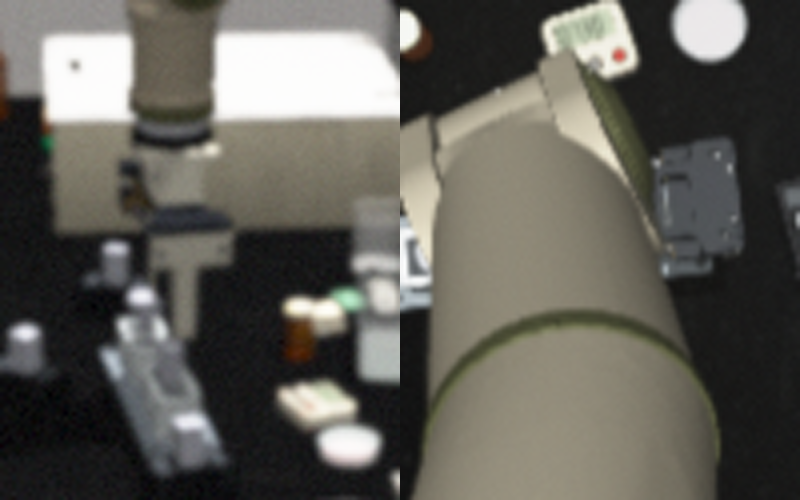

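```bash
python3 - <<'E'
from h import *
p=bot.observe()["position"]; a=np.radians(97.9); X=np.array([np.cos(a),np.sin(a),0]);Y=np.array([np.sin(a),-np.cos(a),0]);Z=np.array([0,0,1.])
for z in(.084,.12,.155):
  for d in(-.0375,.0375): print(z,d,"top",proj("top",p-.094*X+d*Y+z*Z).round(1),"crop",((proj("top",p-.094*X+d*Y+z*Z)-[220,160])*4+[400,0]).round(0))
t=bot.grab_frame("top")[:,:,::-1]; cv2.imwrite("pics/b3.png",t)
E
```

```text
0.084 -0.0375 top [306.9 224.4] crop [747. 257.]
0.084 0.0375 top [303.6 196.4] crop [734. 145.]
0.12 -0.0375 top [306.6 223.7] crop [746. 255.]
0.12 0.0375 top [303.2 194.7] crop [733. 139.]
0.155 -0.0375 top [306.2 223.1] crop [745. 252.]
0.155 0.0375 top [302.7 193. ] crop [731. 132.]
```

View pics/b3.png

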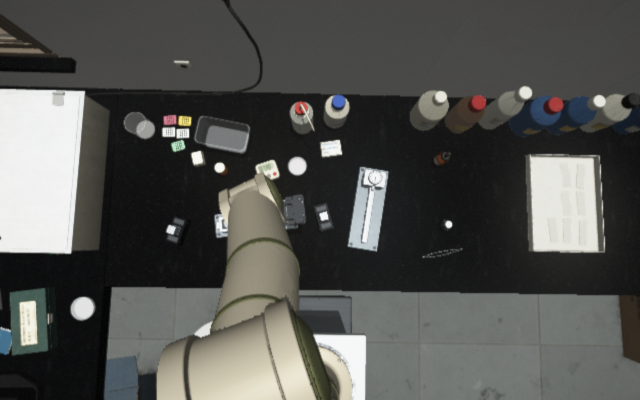

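```bash
python3 - <<'E'
from h import *
p=np.array([.3255,.6473,.1829]); a=np.radians(63.3); X=np.array([np.cos(a),np.sin(a),0])
S=8;o=[235,65]
s=cv2.imread("pics/side0.png"); im=cv2.resize(s[65:135,235:310],None,fx=S,fy=S,interpolation=cv2.INTER_CUBIC)
for d in(-.06,-.047,0,.047,.06):
    u=(proj("side",p+d*X)-o+.5)*S; print(d,u.round(0)); cv2.circle(im,tuple(int(v) for v in u),4,(0,0,255),1)
cv2.imwrite("pics/b4.png",im)
E
```

```text
-0.06 [223. 413.]
-0.047 [233. 407.]
0 [272. 386.]
0.047 [309. 366.]
0.06 [319. 360.]
```

View pics/b4.png

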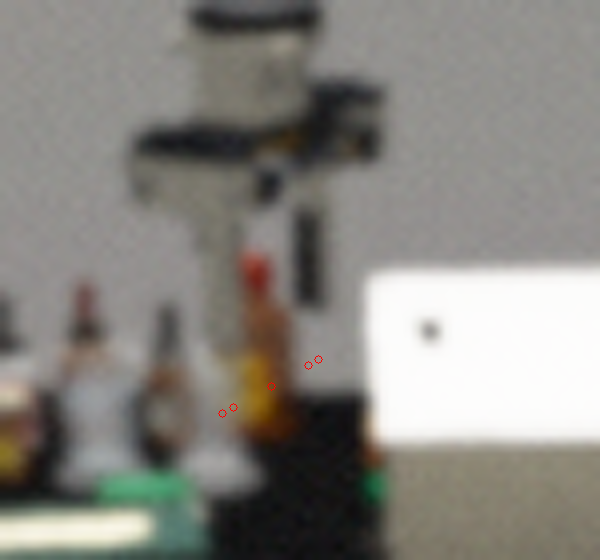

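XY agrees between the two views. But the visible finger ends appear about 35 mm higher than the reported TCP. I'll settle it by contact: descend to 0.062, which is safe under either reading, and close gently.

play_rows(series=[[0,0,0,0,0,0.01,0.093],[0,0,0,0,0,0.01,0.093],[0,0,0,0,0,0.001,0.093],[0,0,0,0,0,0,0.06],[0,0,0,0,0,0,0.03]], grip_force=10)

```text
clock: 3.95
position: [0.4946, 0.118, 0.0626]
tcp_rot: [0.657, 0.754, -0.0, -0.0]
force: [-0.4, 0.1, -0.3]
width: 0.876
```

play_rows(series=[[0,0,0,0,0,0,0.015],[0,0,0,0,0,0,0.015],[0,0,0,0,0,0,0.015],[0,0,0,0,0,0,0.015],[0,0,0,0,0,0,0.015]])

```text
clock: 4.45
position: [0.4948, 0.118, 0.0628]
tcp_rot: [0.657, 0.754, 0.0, 0.0]
force: [-0.2, 0.1, 0.4]
width: 0.448
```

```bash
python3 - <<'E'
from h import *
plan([.4945,.1173,.060],97.9)
s=bot.grab_frame("side")[:,:,::-1]
cv2.imwrite("pics/c1.png",cv2.resize(s[145:205,290:350],None,fx=10,fy=10,interpolation=cv2.INTER_CUBIC))
E
```

```text
t 4.45 pos [0.4948 0.118  0.0628] yaw 97.91 tilt z [ 3.e-04  1.e-04 -1.e+00] F [-0.18  0.06  0.37] w 0.448
turn tool deg [ 0.02 -0.    0.01] shift in cur tool [-0.0007 -0.0004  0.0028] shift in target tool [-0.0007 -0.0004  0.0028]
```

View pics/c1.png

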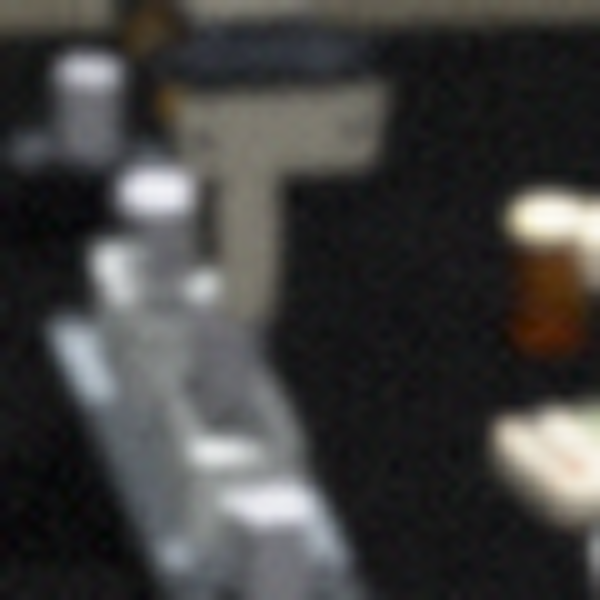

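play_rows(series=[[0,0,0,0,0,0,0.012],[0,0,0,0,0,0,0.012],[0,0,0,0,0,0,0.012],[0,0,0,0,0,0,0.012],[0,0,0,0,0,0,0.012]])

```text
clock: 5.0
position: [0.4947, 0.118, 0.0627]
tcp_rot: [0.657, 0.754, -0.0, 0.0]
force: [0.6, -0.0, 0.2]
width: 0.131
```

```bash
python3 - <<'E'
from h import *
plan([.4945,.1173,.060],97.9)
s=bot.grab_frame("side")[:,:,::-1]
cv2.imwrite("pics/c2.png",cv2.resize(s[145:205,290:350],None,fx=10,fy=10,interpolation=cv2.INTER_CUBIC))
E
```

```text
t 5.0 pos [0.4947 0.118  0.0627] yaw 97.91 tilt z [ 0. -0. -1.] F [ 0.63 -0.03  0.23] w 0.131
turn tool deg [0.   0.   0.01] shift in cur tool [-0.0006 -0.0003  0.0027] shift in target tool [-0.0006 -0.0003  0.0027]
```

View pics/c2.png

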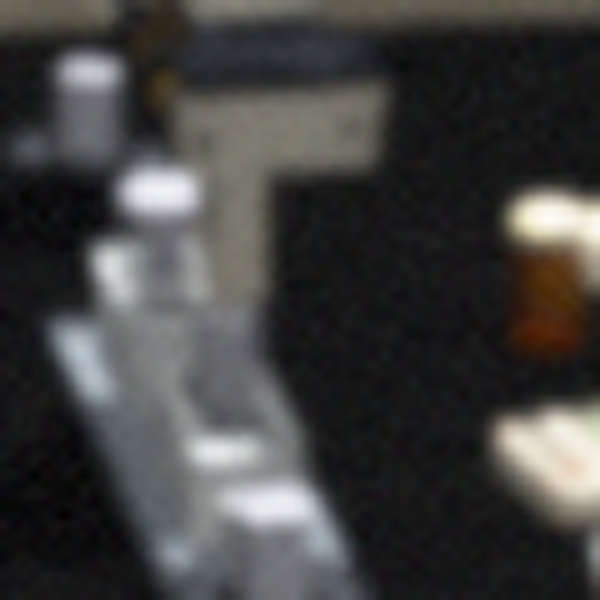

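The fingers closed to 12 mm with no contact, so they are above the post. The real finger ends are about 35 mm above the reported TCP, as the picture suggested. I'll probe the post top gently to get the true offset.

play_rows(series=[[0,0,0,0,0,0.0005,0.012],[0,0,0,0,0,0.0005,0.012],[0,0,0,0,0,0.0005,0.012],[0,0,0,0,0,0.0005,0.012],[0,0,0,0,0,0,0.012]])

```text
clock: 5.55
position: [0.4947, 0.118, 0.0607]
tcp_rot: [0.657, 0.754, -0.0, 0.0]
force: [0.8, 0.3, -0.4]
width: 0.126
```

play_rows(series=[[0,0,0,0,0,0.0005,0.012],[0,0,0,0,0,0.0005,0.012],[0,0,0,0,0,0.0005,0.012],[0,0,0,0,0,0.0005,0.012],[0,0,0,0,0,0,0.012]])

```text
clock: 6.05
position: [0.4946, 0.118, 0.0587]
tcp_rot: [0.657, 0.754, -0.0, 0.0]
force: [0.5, -0.5, -0.2]
width: 0.13
```

play_rows(series=[[0,0,0,0,0,0.0005,0.012],[0,0,0,0,0,0.0005,0.012],[0,0,0,0,0,0.0005,0.012],[0,0,0,0,0,0.0005,0.012],[0,0,0,0,0,0,0.012]])

```text
clock: 6.55
position: [0.4949, 0.118, 0.0574]
tcp_rot: [0.657, 0.754, 0.0, 0.0]
force: [-1.9, -0.5, 10.8]
width: 0.128
```

play_rows(series=[[0,0,0,0,0,0.0005,0.012],[0,0,0,0,0,0.0005,0.012],[0,0,0,0,0,0.0005,0.012],[0,0,0,0,0,0,0.012],[0,0,0,0,0,0,0.012]])

```text
clock: 7.05
position: [0.4955, 0.1181, 0.0573]
tcp_rot: [0.657, 0.754, 0.001, 0.001]
force: [-3.9, -1.1, 29.9]
width: 0.128
```

Contact came at TCP z 0.0575 against a post top of 0.092, so the true tips sit 34.5 mm above the reported TCP. The arm stiffness is about 13 N/mm. I'll back off, open, and go down to TCP 0.026, which puts the tips at 0.0605.

play_rows(series=[[0,0,0,0,0,-0.003,0.012],[0,0,0,0,0,-0.005,0.06],[0,0,0,0,0,-0.005,0.06],[0,0,0,0,0,0,0.06],[0,0,0,0,0,0,0.06]])

```text
clock: 7.55
position: [0.4947, 0.1179, 0.0682]
tcp_rot: [0.657, 0.754, 0.0, 0.0]
force: [0.2, -0.4, -0.0]
width: 0.428
```

play_rows(series=[[0,0,0,0,0,0,0.06],[0,0,0,0,0,0,0.06],[0,0,0,0,0,0,0.06],[0,0,0,0,0,0,0.06],[0,0,0,0,0,0,0.06]])

```text
clock: 8.05
position: [0.4946, 0.118, 0.0681]
tcp_rot: [0.657, 0.754, -0.0, -0.0]
force: [-0.6, 0.4, 0.5]
width: 0.642
```

```bash
python3 - <<'E'
from h import *
plan([.4945,.1173,.026],97.9)
E
```

```text
t 8.05 pos [0.4946 0.118  0.0681] yaw 97.92 tilt z [-1.e-04 -1.e-04 -1.e+00] F [-0.64  0.38  0.54] w 0.642
turn tool deg [-0.01  0.    0.02] shift in cur tool [-0.0007 -0.0002  0.0421] shift in target tool [-0.0007 -0.0002  0.0421]
```

play_rows(series=[[0,0,0,0,0,0.01,0.06],[0,0,0,0,0,0.01,0.06],[0,0,0,0,0,0.01,0.06],[0,0,0,0,0,0.007,0.06],[0,0,0,0,0,0.005,0.06]])

```text
clock: 8.55
position: [0.4942, 0.1179, 0.0251]
tcp_rot: [0.657, 0.754, -0.001, -0.0]
force: [-0.4, 1.1, -0.4]
width: 0.645
```

play_rows(series=[[0,0,0,0,0,0,0.015],[0,0,0,0,0,0,0.015],[0,0,0,0,0,0,0.015],[0,0,0,0,0,0,0.015],[0,0,0,0,0,0,0.015]], grip_force=15)

```text
clock: 9.05
position: [0.4949, 0.118, 0.0265]
tcp_rot: [0.657, 0.754, 0.0, 0.0]
force: [0.5, 0.1, 0.4]
width: 0.268
```

play_rows(series=[[0,0,0,0,0,0,0.015],[0,0,0,0,0,0,0.015],[0,0,0,0,0,0,0.015],[0,0,0,0,0,0,0.015],[0,0,0,0,0,0,0.015]])

```text
clock: 9.55
position: [0.4948, 0.118, 0.0265]
tcp_rot: [0.657, 0.754, 0.0, 0.0]
force: [0.1, -1.1, 4.9]
width: 0.232
```

The opening is 21.6 mm, so the fingers are on the 22 mm post. I'll raise the grip and pull straight up.

play_rows(series=[[0,0,0,0,0,0,0.0],[0,0,0,0,0,0,0.0],[0,0,0,0,0,-0.002,0.0],[0,0,0,0,0,-0.004,0.0],[0,0,0,0,0,-0.005,0.0]], grip_force=45)

```text
clock: 10.05
position: [0.4943, 0.1179, 0.0372]
tcp_rot: [0.657, 0.754, -0.0, -0.0]
force: [0.0, 0.2, -2.3]
width: 0.237
```

play_rows(series=[[0,0,0,0,0,-0.006,0.0],[0,0,0,0,0,-0.01,0.0],[0,0,0,0,0,-0.01,0.0],[0,0,0,0,0,-0.01,0.0],[0,0,0,0,0,-0.01,0.0]])

```text
clock: 10.55
position: [0.4948, 0.118, 0.0844]
tcp_rot: [0.657, 0.754, 0.0, 0.0]
force: [-0.4, -0.4, -2.3]
width: 0.235
```

play_rows(series=[[0,0,0,0,0,-0.02,0.0],[0,0,0,0,0,-0.02,0.0],[0,0,0,0,0,-0.02,0.0],[0,0,0,0,0,-0.01,0.0],[0,0,0,0,0,0,0.0]])

```text
clock: 11.05
position: [0.4954, 0.1182, 0.1547]
tcp_rot: [0.657, 0.754, 0.001, 0.001]
force: [1.0, -0.1, -2.4]
width: 0.234
```

```bash
python3 - <<'E'
from h import *
plan([.4904,-.157,.155],-8.45)
t=bot.grab_frame("top")[:,:,::-1]; s=bot.grab_frame("side")[:,:,::-1]
a=cv2.resize(t[180:250,205:305],None,fx=4,fy=4,interpolation=cv2.INTER_CUBIC); b=cv2.resize(s[125:195,270:370],None,fx=4,fy=4,interpolation=cv2.INTER_CUBIC)
cv2.imwrite("pics/d1.png",np.hstack([a,b]))
E
```

```text
t 11.05 pos [0.4954 0.1182 0.1547] yaw 97.91 tilt z [ 2.7e-03  7.0e-04 -1.0e+00] F [ 0.99 -0.06 -2.4 ] w 0.234
turn tool deg [ 9.0000e-02 -1.6000e-01  1.0636e+02] shift in cur tool [-0.2719 -0.0428 -0.0005] shift in target tool [ 0.0355  0.2729 -0.0003]
```

View pics/d1.png

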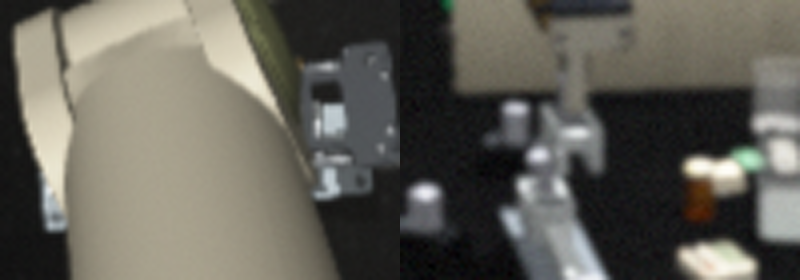

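The carrier is lifted clear: it shows −2.4 N on the wrist, and in the side view it hangs astride the fingers at crop (575,140), with the round knob still parked. Next I'll turn and carry it across.

play_rows(series=[[0,0,7.1,0,0,0,0.0],[0,0,7.1,0,0,0,0.0],[0,0,7.1,0,0,0,0.0],[0,0,7.1,0,0,0,0.0],[0,0,7.1,0,0,0,0.0]])

```text
clock: 11.65
position: [0.494, 0.1178, 0.152]
tcp_rot: [0.857, 0.516, -0.001, -0.0]
force: [0.4, 0.5, -2.8]
width: 0.234
```

play_rows(series=[[0,0,7.1,0,0,0,0.0],[0,0,7.1,0,0,0,0.0],[0,0,7.1,0,0,0,0.0],[0,0,7.1,0,0,0,0.0],[0,0,7.1,0,0,0,0.0]])

```text
clock: 12.15
position: [0.494, 0.1178, 0.1521]
tcp_rot: [0.973, 0.23, -0.001, 0.0]
force: [-0.3, 0.0, -1.8]
width: 0.233
```

play_rows(series=[[0,0,7.1,0,0,0,0.0],[0,0,7.1,0,0,0,0.0],[0,0,7.1,0,0,0,0.0],[0,0,7.1,0,0,0,0.0],[0,0,7,0,0,0,0.0]])

```text
clock: 12.65
position: [0.494, 0.1178, 0.1521]
tcp_rot: [0.997, -0.076, -0.001, 0.001]
force: [0.7, -0.1, -1.9]
width: 0.229
```

play_rows(series=[[0,0,0,0.0035,0.027,0,0.0],[0,0,0,0.0035,0.027,0,0.0],[0,0,0,0.0035,0.027,0,0.0],[0,0,0,0.0035,0.027,0,0.0],[0,0,0,0.0035,0.027,0,0.0]])

```text
clock: 13.15
position: [0.4913, -0.0192, 0.1522]
tcp_rot: [0.997, -0.074, -0.001, 0.001]
force: [0.3, 0.5, -2.2]
width: 0.238
```

play_rows(series=[[0,0,0,0.0035,0.027,0,0.0],[0,0,0,0.0035,0.027,0,0.0],[0,0,0,0.0035,0.027,0,0.0],[0,0,0,0.0035,0.027,0,0.0],[0,0,0,0.0035,0.027,0,0.0]])

```text
clock: 13.65
position: [0.4887, -0.1552, 0.1521]
tcp_rot: [0.997, -0.074, -0.001, 0.0]
force: [0.6, 0.3, -2.6]
width: 0.234
```

play_rows(series=[[0,0,0,0,0.002,0,0.0],[0,0,0,0,0,0,0.0],[0,0,0,0,0,0,0.0],[0,0,0,0,0,0,0.0],[0,0,0,0,0,0,0.0]])

```text
clock: 14.15
position: [0.4892, -0.1553, 0.1531]
tcp_rot: [0.997, -0.073, -0.0, -0.0]
force: [0.8, 0.2, -1.9]
width: 0.235
```

```bash
python3 - <<'E'
from h import *
plan([.4904,-.157,.155],-8.45)
t=bot.grab_frame("top")[:,:,::-1]; s=bot.grab_frame("side")[:,:,::-1]
cv2.imwrite("pics/e_t.png",t);cv2.imwrite("pics/e_s.png",s)
a=cv2.resize(t[160:260,315:415],None,fx=4,fy=4,interpolation=cv2.INTER_CUBIC); b=cv2.resize(s[155:255,275:375],None,fx=4,fy=4,interpolation=cv2.INTER_CUBIC)
cv2.imwrite("pics/e1.png",np.hstack([a,b]))
E
```

```text
t 14.15 pos [ 0.4892 -0.1553  0.1531] yaw -8.4 tilt z [-3.e-04  2.e-04 -1.e+00] F [ 0.84  0.24 -1.94] w 0.235
turn tool deg [-0.01  0.02  0.05] shift in cur tool [ 0.0014  0.0016 -0.0019] shift in target tool [ 0.0014  0.0016 -0.0019]
```

View pics/e1.png

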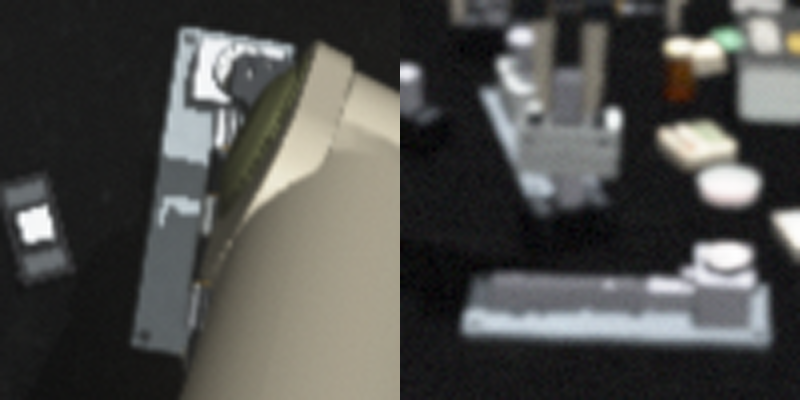

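```bash
python3 - <<'E'
from h import *
p=np.array([.4892,-.1553,.1386]); a=np.radians(-8.4); X=np.array([np.cos(a),np.sin(a),0]);Y=np.array([-np.sin(a),np.cos(a),0]);Z=np.array([0,0,1.])
im=cv2.imread("pics/e_s.png")[180:212,295:340]; im=cv2.resize(im,None,fx=16,fy=16,interpolation=cv2.INTER_CUBIC)
for x in(-.04,.04):
  for y,z in((-.021,0),(-.021,.04),(.021,.04)):
    u=(proj("side",p+x*X+y*Y+z*Z)-[295,180]+.5)*16; print(x,y,z,u.round(0)); cv2.circle(im,tuple(int(v) for v in u),4,(0,0,255),1)
cv2.imwrite("pics/e2.png",im)
E
```

```text
-0.04 -0.021 0 [141. 295.]
-0.04 -0.021 0.04 [139. 113.]
-0.04 0.021 0.04 [159.  26.]
0.04 -0.021 0 [541. 309.]
0.04 -0.021 0.04 [544. 127.]
0.04 0.021 0.04 [554.  40.]
```

View pics/e2.png

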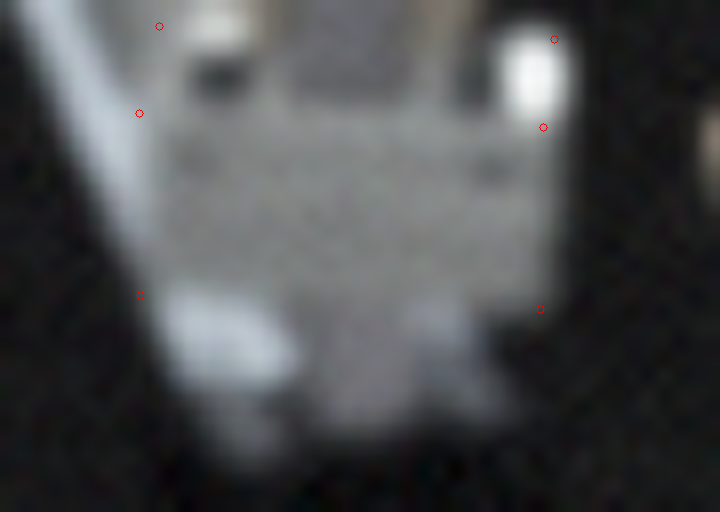

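The carrier projection matches the held pose to within about 1 px. I'll correct laterally by 1.6 mm and lower it to just above the rail.

play_rows(series=[[0,0,0,0,0.0016,0.02,0.0],[0,0,0,0,0,0.02,0.0],[0,0,0,0,0,0.02,0.0],[0,0,0,0,0,0.02,0.0],[0,0,0,0,0,0.012,0.0]])

```text
clock: 14.75
position: [0.4886, -0.1573, 0.0601]
tcp_rot: [0.997, -0.074, -0.001, -0.0]
force: [-0.4, -0.6, -2.3]
width: 0.235
```

play_rows(series=[[0,0,0,0,0,0.002,0.0],[0,0,0,0,0,0,0.0],[0,0,0,0,0,0,0.0],[0,0,0,0,0,0,0.0],[0,0,0,0,0,0,0.0]])

```text
clock: 15.25
position: [0.4893, -0.1578, 0.0599]
tcp_rot: [0.997, -0.074, 0.001, 0.0]
force: [-0.2, 0.3, -1.7]
width: 0.236
```

```bash
python3 - <<'E'
from h import *
plan([.4904,-.157,.0265],-8.45)
t=bot.grab_frame("top")[:,:,::-1]; s=bot.grab_frame("side")[:,:,::-1]
cv2.imwrite("pics/f_t.png",t);cv2.imwrite("pics/f_s.png",s)
a=cv2.resize(t[160:260,325:400],None,fx=5,fy=5,interpolation=cv2.INTER_CUBIC); b=cv2.resize(s[190:250,285:370],None,fx=5,fy=5,interpolation=cv2.INTER_CUBIC)
b=np.vstack([b,np.zeros((200,425,3),np.uint8)]);cv2.imwrite("pics/f1.png",np.hstack([a,b]))
E
```

```text
t 15.25 pos [ 0.4893 -0.1578  0.0599] yaw -8.48 tilt z [ 1.1e-03 -2.0e-04 -1.0e+00] F [-0.18  0.34 -1.73] w 0.236
turn tool deg [-0.   -0.06 -0.03] shift in cur tool [ 0.001  -0.001   0.0334] shift in target tool [ 0.001  -0.001   0.0334]
```

View pics/f1.png

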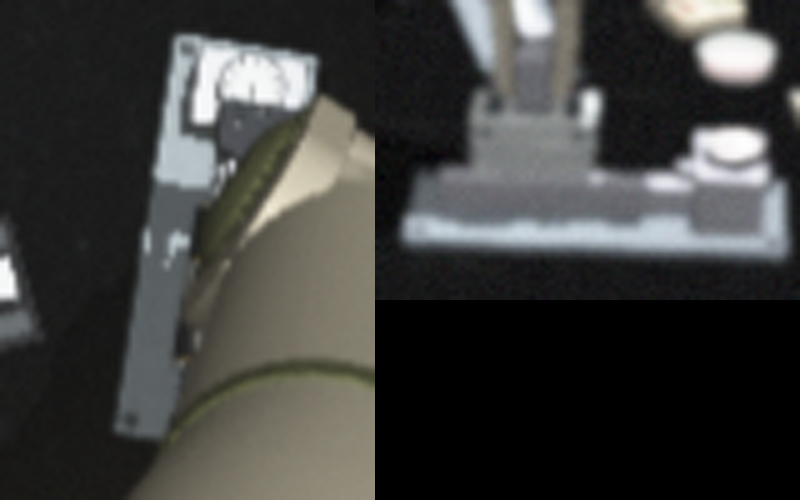

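```bash
python3 - <<'E'
from h import *
a=np.radians(-8.45); X=np.array([np.cos(a),np.sin(a),0]);Y=np.array([-np.sin(a),np.cos(a),0]);Z=np.array([0,0,1.])
s0=cv2.cvtColor(cv2.imread("pics/side0.png"),cv2.COLOR_BGR2GRAY).astype(float)
G=np.array([.535,-.1635,0])
def edge(img,u,lo,hi,sign):  # steepest row gradient near col u (avg 3 cols), subpixel
    c=img[:,int(round(u))-1:int(round(u))+2].mean(1); g=np.diff(c)*sign; r=lo+np.argmax(g[lo:hi]); w=np.clip(g[r-1:r+2],0,None)
    return (w*np.arange(r-1,r+2)).sum()/w.sum()+.5
for x in(-.08,-.06,-.04,-.02,0):
    n=proj("side",G+x*X-.008*Y+.034*Z); f=proj("side",G+x*X+.008*Y+.034*Z)
    print(x,"near edge pred",n.round(2),"obs row",round(edge(s0,n[0],int(n[1])-3,int(n[1])+4,-1),2),"far pred",round(f[1],2),"obs",round(edge(s0,f[0],int(f[1])-4,int(f[1])+3,1),2))
f_=cv2.cvtColor(cv2.imread("pics/f_s.png"),cv2.COLOR_BGR2GRAY).astype(float)
p=np.array([.4893,-.1578,.0599-.0145])
for x in(-.03,-.015,0,.015,.03):
    for nm,y,z in(("top near",-.021,.04),("bottom near",-.021,0)):
        n=proj("side",p+x*X+y*Y+z*Z); i=int(n[1]); print(x,nm,n.round(2),f_[i-4:i+5,int(round(n[0]))].astype(int),i-4)
E
python3 - <<'E'
import cv2
im=cv2.imread("pics/f_s.png")[203:235,290:340]; cv2.imwrite("pics/f2.png",cv2.resize(im,None,fx=14,fy=14,interpolation=cv2.INTER_CUBIC))
E
```

```text
-0.08 near edge pred [305.86 224.77] obs row 226.41 far pred 222.42 obs 222.5
-0.06 near edge pred [311.88 224.99] obs row 226.63 far pred 222.64 obs 222.63
-0.04 near edge pred [317.91 225.22] obs row 226.75 far pred 222.87 obs 223.32
-0.02 near edge pred [323.94 225.45] obs row 226.78 far pred 223.09 obs 223.36
0 near edge pred [329.97 225.68] obs row 227.27 far pred 223.32 obs 223.36
-0.03 top near [306.59 213.11] [ 99  98  91 106 124 131 115 106 112] 209
-0.03 bottom near [306.65 223.89] [125 126 126 129 132 136 133 125 112] 219
-0.015 top near [311.2  213.28] [107 111 119 132 147 145 135 131 132] 209
-0.015 bottom near [311.21 224.06] [125 127 127 128 124 123 120 115 109] 220
0 top near [315.82 213.45] [105  99 100 111 134 141 136 134 134] 209
0 bottom near [315.78 224.23] [129 125 126 128 134 131 122 113 107] 220
0.015 top near [320.45 213.62] [110 109 112 123 141 142 137 135 134] 209
0.015 bottom near [320.35 224.41] [131 128 126 130 130 129 121 113 110] 220
0.03 top near [325.07 213.79] [100  95  90 103 128 141 131 112 106] 209
0.03 bottom near [324.93 224.58] [129 123 125 130 130 130 123 114 107] 220
```

View pics/f2.png

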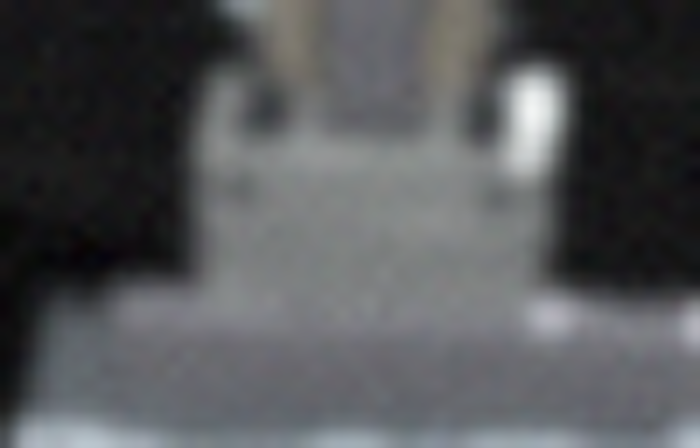

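The side view resolves y poorly, at about 7 mm per row. The top-view rail fit, good to about 1 mm, agrees with the present lateral position to within 0.8 mm. I'll lower slowly and watch the force.

play_rows(series=[[0,0,0,0,0,0.004,0.0],[0,0,0,0,0,0.004,0.0],[0,0,0,0,0,0.003,0.0],[0,0,0,0,0,0.002,0.0],[0,0,0,0,0,0,0.0]])

```text
clock: 15.85
position: [0.4887, -0.1578, 0.0458]
tcp_rot: [0.997, -0.074, -0.0, -0.0]
force: [-0.5, -0.1, -1.5]
width: 0.231
```

play_rows(series=[[0,0,0,0,0,0.001,0.0],[0,0,0,0,0,0.001,0.0],[0,0,0,0,0,0.001,0.0],[0,0,0,0,0,0,0.0],[0,0,0,0,0,0,0.0]])

```text
clock: 16.35
position: [0.4889, -0.1578, 0.0433]
tcp_rot: [0.997, -0.074, 0.0, 0.0]
force: [-0.2, -0.6, -2.4]
width: 0.235
```

The legs are already 5 mm below the rail top with no contact, so they straddle it. Continuing down.

play_rows(series=[[0,0,0,0,0,0.004,0.0],[0,0,0,0,0,0.004,0.0],[0,0,0,0,0,0.004,0.0],[0,0,0,0,0,0.002,0.0],[0,0,0,0,0,0,0.0]])

```text
clock: 16.85
position: [0.4887, -0.1578, 0.0288]
tcp_rot: [0.997, -0.074, -0.0, -0.0]
force: [-0.8, -0.8, -2.4]
width: 0.236
```

play_rows(series=[[0,0,0,0,0,0.001,0.0],[0,0,0,0,0,0.001,0.0],[0,0,0,0,0,0,0.0],[0,0,0,0,0,0,0.0],[0,0,0,0,0,0,0.0]])

```text
clock: 17.35
position: [0.489, -0.1578, 0.0273]
tcp_rot: [0.997, -0.074, 0.0, 0.0]
force: [-0.3, -1.0, -2.0]
width: 0.229
```

play_rows(series=[[0,0,0,0,0,0.0005,0.0],[0,0,0,0,0,0.0005,0.0],[0,0,0,0,0,0,0.0],[0,0,0,0,0,0,0.0],[0,0,0,0,0,0,0.0]])

```text
clock: 17.85
position: [0.489, -0.1578, 0.0265]
tcp_rot: [0.997, -0.074, 0.0, -0.0]
force: [-1.3, 0.7, 5.6]
width: 0.23
```

```bash
python3 - <<'E'
from h import *
plan([.4904+.0643,-.157-.0096,.0265],-8.45)
s=bot.grab_frame("side")[:,:,::-1];cv2.imwrite("pics/g1.png",cv2.resize(s[195:250,285:370],None,fx=9,fy=9,interpolation=cv2.INTER_CUBIC))
o=bot.observe(); print(o["force"],o["wrist_torque"])
E
```

```text
t 17.85 pos [ 0.489  -0.1578  0.0265] yaw -8.49 tilt z [ 3.e-04  0.e+00 -1.e+00] F [-1.33  0.71  5.57] w 0.23
turn tool deg [-0.   -0.02 -0.04] shift in cur tool [ 0.0663 -0.001   0.    ] shift in target tool [ 0.0663 -0.001  -0.    ]
[-1.09541662 -0.26288237  4.9792874 ] [ 0.10246994  0.28245021 -0.01564277]
```

View pics/g1.png

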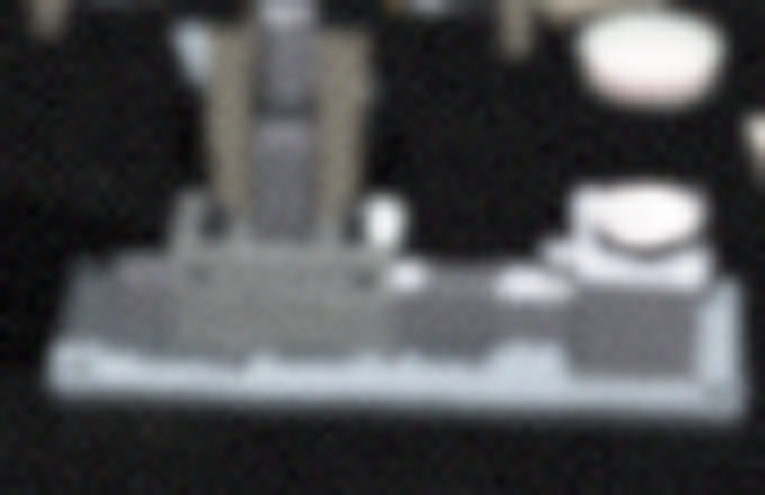

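The carrier is seated at TCP z 0.0265 with contact felt (+5.6 N), and in the picture it sits astride the rail well short of the plunger. I'll ease the down-press and slide it.

play_rows(series=[[0,0,0,0,0,-0.0005,0.0],[0,0,0,0.003,0,0,0.0],[0,0,0,0.006,0,0,0.0],[0,0,0,0.006,0,0,0.0],[0,0,0,0.006,0,0,0.0]])

```text
clock: 18.4
position: [0.5105, -0.161, 0.0266]
tcp_rot: [0.997, -0.074, 0.0, 0.0]
force: [0.7, 0.5, -2.4]
width: 0.235
```

play_rows(series=[[0,0,0,0.006,0,0,0.0],[0,0,0,0.006,0,0,0.0],[0,0,0,0.006,0,0,0.0],[0,0,0,0.004,0,0,0.0],[0,0,0,0,0,0,0.0]])

```text
clock: 18.9
position: [0.5321, -0.1642, 0.0267]
tcp_rot: [0.997, -0.074, 0.0, 0.0]
force: [-0.5, -0.4, -1.0]
width: 0.234
```

```bash
python3 - <<'E'
from h import *
plan([.4904+.0643,-.157-.0096,.0265],-8.45)
o=bot.observe(); r=R.from_quat(o["tcp_rot"]); print("F tool",r.inv().apply(o["force"]).round(2),o["wrist_torque"].round(2))
E
```

```text
t 18.9 pos [ 0.5321 -0.1642  0.0267] yaw -8.47 tilt z [ 5.e-04 -2.e-04 -1.e+00] F [-0.53 -0.37 -0.96] w 0.234
turn tool deg [ 0.01 -0.03 -0.02] shift in cur tool [ 0.0227 -0.001   0.0002] shift in target tool [ 0.0227 -0.0009  0.0002]
F tool [-0.47  0.45  0.96] [-0.01  0.04  0.01]
```

play_rows(series=[[0,0,0,0.003,0,0,0.0],[0,0,0,0.003,0,0,0.0],[0,0,0,0.003,0,0,0.0],[0,0,0,0.002,0,0,0.0],[0,0,0,0,0,0,0.0]])

```text
clock: 19.4
position: [0.5427, -0.1658, 0.0268]
tcp_rot: [0.997, -0.074, 0.0, 0.0]
force: [0.2, 0.2, -2.6]
width: 0.233
```

play_rows(series=[[0,0,0,0.001,0,0,0.0],[0,0,0,0.001,0,0,0.0],[0,0,0,0.001,0,0,0.0],[0,0,0,0,0,0,0.0],[0,0,0,0,0,0,0.0]])

```text
clock: 19.9
position: [0.5446, -0.1661, 0.0266]
tcp_rot: [0.997, -0.074, -0.001, -0.0]
force: [-2.4, 1.3, -1.7]
width: 0.236
```

play_rows(series=[[0,0,0,0.001,0,0,0.0],[0,0,0,0.001,0,0,0.0],[0,0,0,0.001,0,0,0.0],[0,0,0,0,0,0,0.0],[0,0,0,0,0,0,0.0]])

```text
clock: 20.4
position: [0.5479, -0.1665, 0.0266]
tcp_rot: [0.997, -0.074, -0.0, -0.0]
force: [-4.5, -0.2, -0.7]
width: 0.234
```

The plunger is engaged (about 2.4 N, rising to 4.5 N). Continuing to the stop.

play_rows(series=[[0,0,0,0.0015,0,0,0.0],[0,0,0,0.0015,0,0,0.0],[0,0,0,0.0015,0,0,0.0],[0,0,0,0,0,0,0.0],[0,0,0,0,0,0,0.0]])

```text
clock: 20.9
position: [0.5516, -0.1671, 0.0267]
tcp_rot: [0.997, -0.074, -0.001, -0.0]
force: [-6.4, 0.8, 1.2]
width: 0.23
```

play_rows(series=[[0,0,0,0.001,0,0,0.0],[0,0,0,0.001,0,0,0.0],[0,0,0,0.001,0,0,0.0],[0,0,0,0,0,0,0.0],[0,0,0,0,0,0,0.0]])

```text
clock: 21.4
position: [0.5541, -0.1674, 0.0267]
tcp_rot: [0.997, -0.074, -0.001, -0.0]
force: [-8.3, 0.8, 3.0]
width: 0.233
```

play_rows(series=[[0,0,0,0.0007,0,0,0.0],[0,0,0,0.0007,0,0,0.0],[0,0,0,0.0006,0,0,0.0],[0,0,0,0,0,0,0.0],[0,0,0,0,0,0,0.0]])

```text
clock: 21.9
position: [0.5555, -0.1677, 0.0267]
tcp_rot: [0.997, -0.074, -0.002, -0.0]
force: [-8.8, 1.5, 4.2]
width: 0.237
```

play_rows(series=[[0,0,0,0.0005,0,0,0.0],[0,0,0,0,0,0,0.0],[0,0,0,0,0,0,0.0],[0,0,0,0,0,0,0.0],[0,0,0,0,0,0,0.0]])

```text
clock: 22.4
position: [0.5559, -0.1677, 0.0267]
tcp_rot: [0.997, -0.074, -0.002, -0.0]
force: [-10.4, 2.0, 5.5]
width: 0.233
```

play_rows(series=[[0,0,0,0.0005,0,0,0.0],[0,0,0,0.0003,0,0,0.0],[0,0,0,0,0,0,0.0],[0,0,0,0,0,0,0.0],[0,0,0,0,0,0,0.0]])

```text
clock: 22.9
position: [0.5559, -0.1677, 0.0267]
tcp_rot: [0.997, -0.074, -0.002, -0.001]
force: [-11.9, 1.6, 8.3]
width: 0.232
```

```bash
python3 - <<'E'
from h import *
plan([.5568,-.168,.0265],-8.45)
o=bot.observe(); r=R.from_quat(o["tcp_rot"]); print("F tool",r.inv().apply(o["force"]).round(2),o["wrist_torque"].round(2))
E
```

```text
t 22.9 pos [ 0.5559 -0.1677  0.0267] yaw -8.51 tilt z [-0.0047  0.0017 -1.    ] F [-11.92   1.62   8.28] w 0.232
turn tool deg [-0.06  0.28 -0.06] shift in cur tool [0.001  0.0002 0.0002] shift in target tool [0.001  0.0002 0.0002]
F tool [-12.07   0.15  -8.22] [0.28 2.74 0.04]
```

Position has stopped at x 0.5559 while the force keeps growing, so it is on the stop. I'll push more and relieve some of the down-press.

play_rows(series=[[0,0,0,0.0007,0,-0.0003,0.0],[0,0,0,0.0007,0,-0.0002,0.0],[0,0,0,0.0006,0,0,0.0],[0,0,0,0,0,0,0.0],[0,0,0,0,0,0,0.0]])

```text
clock: 23.4
position: [0.5559, -0.1677, 0.0269]
tcp_rot: [0.997, -0.074, -0.004, -0.001]
force: [-16.0, 2.1, 7.9]
width: 0.23
```

```bash
python3 - <<'E'
from h import *
plan([.5568,-.168,.0265],-8.45)
o=bot.observe(); r=R.from_quat(o["tcp_rot"]); print("F tool",r.inv().apply(o["force"]).round(2),o["wrist_torque"].round(2))
E
```

```text
t 23.4 pos [ 0.5559 -0.1677  0.0269] yaw -8.52 tilt z [-0.008   0.0026 -1.    ] F [-15.99   2.11   7.9 ] w 0.23
turn tool deg [-0.08  0.48 -0.07] shift in cur tool [0.001  0.0001 0.0003] shift in target tool [0.001  0.0001 0.0004]
F tool [-16.19   0.27  -7.77] [0.33 3.72 0.11]
```

play_rows(series=[[0,0,0,0.0006,0,-0.0003,0.0],[0,0,0,0.0006,0,-0.0002,0.0],[0,0,0,0.0003,0,0,0.0],[0,0,0,0,0,0,0.0],[0,0,0,0,0,0,0.0]])

```text
clock: 23.9
position: [0.5558, -0.1677, 0.027]
tcp_rot: [0.997, -0.074, -0.005, -0.001]
force: [-18.8, 2.4, 8.1]
width: 0.235
```

```bash
python3 - <<'E'
from h import *
plan([.5568,-.168,.0265],-8.45)
o=bot.observe(); r=R.from_quat(o["tcp_rot"]); print("F tool",r.inv().apply(o["force"]).round(2),o["wrist_torque"].round(2),abs(o["qvel"]).max())
t=bot.grab_frame("top")[:,:,::-1]; s=bot.grab_frame("side")[:,:,::-1]
a=cv2.resize(t[150:250,205:405],None,fx=2,fy=2,interpolation=cv2.INTER_CUBIC); b=cv2.resize(s[195:245,300:370],None,fx=5.7,fy=5.7,interpolation=cv2.INTER_CUBIC)
h=max(a.shape[0],b.shape[0]);P=lambda i:np.vstack([i,np.zeros((h-i.shape[0],i.shape[1],3),np.uint8)])
cv2.imwrite("pics/k1.png",np.hstack([P(a),P(b)]))
E
```

```text
t 23.9 pos [ 0.5558 -0.1677  0.027 ] yaw -8.52 tilt z [-0.0106  0.0033 -0.9999] F [-18.75   2.41   8.1 ] w 0.235
turn tool deg [-0.1   0.63 -0.07] shift in cur tool [0.001  0.0001 0.0005] shift in target tool [0.001  0.0001 0.0005]
F tool [-18.99   0.38  -7.9 ] [0.41 4.4  0.13] 0.0016039599057329234
```

View pics/k1.png

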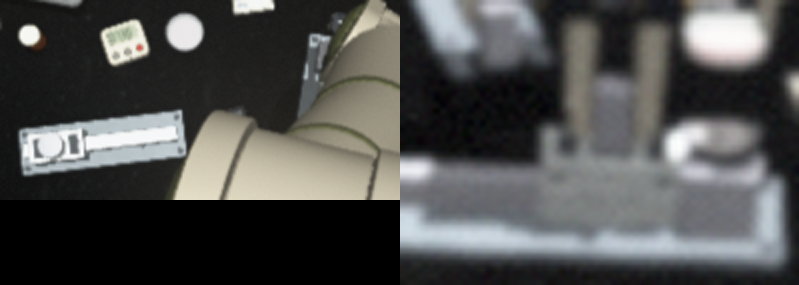

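The picture shows the carrier's end face flush against the stop at side crop (675,195), with no gap, and the round carrier still on the rack at top crop (50,147). The push is 19 N with no further motion. I'm handing it in while pressing.

```bash
python3 - <<'E'
from rig import bot
print(bot.close_job()); o=bot.observe(); print(o["clock"],o["position"],o["force"])
E
```

```text
the job is handed in; nothing more can be done
None
the job is handed in; nothing more can be done
```

The square-post carrier is on the zeroing gauge, slid home onto the hard stop. I handed the job in at about 24 s with the arm still gripping and pressing it there.

**What I did:** I pulled the carrier straight up off the rack and turned it about 106° above the rack. I then lowered it astride the rail at the load point, short of the plunger, and slid it through the plunger onto the stop.

**Last checks:**
- **On the stop:** the TCP stayed at x ≈ 0.556 m while the push rose from about 10 to 19 N. Travel from first plunger contact was about 12 mm, and the side view showed no gap at the stop.
- **Seating:** the carrier is level to about 0.6°, and its TCP height matches the seated height within 0.5 mm. Down-press is about 8 N on the wrist reading.
- **Round-knob carrier:** it still looks parked on the rack.
- **Small bench items:** I did not measure their positions again. The path stayed well above them, and none looked moved in the parts of the pictures I checked.

**What failed or disagreed:**
- **Reported TCP height:** the real fingertips sit about 34.5 mm higher than the reported TCP. My first close therefore went above the post and missed without touching anything. I found the offset by touching the post top, which briefly pressed it with about 30 N, and corrected for it.
- **Gauge position:** its features lie about 4 to 5 mm further along its x than the plate's centre suggested.
- **Side camera:** it measured the post top about 4 mm low, at 0.088 m against the stated 0.092 m.

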